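# Load and dock the decontamination tote

## Task

Load every sample jar upright into the tote where it stands on the bench, screw the tray's drain plug down clockwise until it stops tight, and slide the loaded tote up the ramp (do not lift it over) until its rear edge drops behind the lip and it sits flat in the tray. Only then, with the drain shut and the tote docked, press the spray can's nozzle cap fully down and let it come up again. Leave the beaker, the tip box and the amber bottle where they are.

Things in the scene. Friction and masses are not known exactly. Their poses are not given: they have to be found in the camera images.
- tray: fixed stainless tray: flared mouth, ramp, lip, sunken well, end wall, spray can, in this order along its x. Origin on the bench (z = 0), on the centre line, at the ramp-side face of the lip; x points up the ramp (to the robot's left), y towards the robot, z up. Straight guide rails 128 mm apart (4 thick, tops 45 mm above the bench) run from x = -100 to 200 mm
- ramp_foot (a point): on the bench on the tray's centre line where the ramp begins, tray x = -100 mm; axes as the tray's. From here the ramp rises evenly from 0 to 24 mm over 100 mm (13 degrees) to the lip, whose flat top is 8 mm wide (tray x 0 to 8). Before it the mouth flares from 128 to 158 mm wide, tray x -100 to -141, walls 30 mm tall
- dock (a point): centre of the well floor, 15 mm above the bench (9 mm below the lip), tray x = 100 mm; axes as the tray's. The centre of the docked tote's underside lies here. Well: tray x 8 to 192 mm, 128 wide, so 14 mm longer and 8 mm wider than the tote; then an end wall 8 mm thick, 60 mm tall
- tote: loose open white plastic tote, 170 long (x), 120 wide (y), 36 mm tall, 0.35 kg (+-20 %); end walls 8 mm thick, side walls 6, floor 4. Origin: centre of underside; x points roughly up the ramp, so the rear wall is at -x. It starts on the bench, front edge 60 to 90 mm short of the ramp foot, up to 15 mm off line and 0.15 rad askew: square it up before the rails. Its end walls can be pinched from above
- jar1: white sample jar with a ribbed blue screw cap: an upright cylinder 44 mm across and 66 mm tall, 120 g, its contents settled so that its centre of mass is only 17 mm up; stands loose on the bench at the start. Origin: centre of its underside, z up along its axis. Two to four such jars are present, all alike. They count as in the tote when standing upright on its floor, anywhere between its walls
- jar2: white sample jar with a ribbed blue screw cap: an upright cylinder 44 mm across and 66 mm tall, 120 g, its contents settled so that its centre of mass is only 17 mm up; stands loose on the bench at the start. Origin: centre of its underside, z up along its axis. Two to four such jars are present, all alike. They count as in the tote when standing upright on its floor, anywhere between its walls
- jar3: white sample jar with a ribbed blue screw cap: an upright cylinder 44 mm across and 66 mm tall, 120 g, its contents settled so that its centre of mass is only 17 mm up; stands loose on the bench at the start. Origin: centre of its underside, z up along its axis. Two to four such jars are present, all alike. They count as in the tote when standing upright on its floor, anywhere between its walls
- jar4: white sample jar with a ribbed blue screw cap: an upright cylinder 44 mm across and 66 mm tall, 120 g, its contents settled so that its centre of mass is only 17 mm up; stands loose on the bench at the start. Origin: centre of its underside, z up along its axis. Two to four such jars are present, all alike. They count as in the tote when standing upright on its floor, anywhere between its walls
- plug (a joint): turn of the drain plug in rad, growing clockwise seen from above: 4.4 is the hard stop, screwed tight (above 4.28 counts as tight); starts 3.0 to 4.2 rad short of that, so it takes several grasps. Friction about 0.06 N m; stays where it is left; sinks 0.7 mm per rad
- plug_grip (a point): on the axis of the drain plug, mid-height of its upright round black knurled head, 34 mm across and 24 mm tall; a white mark on top shows its turn. It stands at tray x = 100, y = 120 mm on a sump block 80 x 80 mm, 20 mm tall (boss to 26 mm), beside the well on the robot's side; the head's underside is 27 to 31 mm above the bench
- nozzle (a joint): travel of the spray can's nozzle cap in m: 0 up, 0.006 fully down (above 0.0045 counts as pressed); sprung, 1.8 N at the start of travel, 5.4 N fully down, comes up by itself
- nozzle_top (a point): centre of the flat top of the round white nozzle cap, 30 mm across, 166 mm above the bench, pressed straight down. The can, 52 mm across with its shoulder 118 mm above the bench, is fixed upright beyond the tray's end wall, axis at tray x = 232, y = 0 mm
- beaker: bystander: glass beaker, 70 mm across, 90 mm tall, origin at the centre of its underside. Leave it alone
- tipbox: bystander: blue pipette tip box with clear lid, 120 x 85 x 67 mm, origin at the centre of its underside. Leave it alone
- reagent: bystander: amber bottle, 60 mm across, 140 mm tall, origin at the centre of its underside. Leave it alone
There are look-alikes about, which are no part of the job. Leave any black look-alike of the tote alone. What is shaped like the jar2 but yellow is not meant.

How it is judged:
By the outcome, as a careful person would: the job done as asked, in the order asked, and still so for the second after the job is handed in, with the robot touching nothing.
Of jar1, jar2, jar3, jar4 only 2 to 4 are there at a start; the rules pass over those that are not, and their reading is None.
At some moment in a run one of jar1, jar2, jar3, jar4 may be knocked a few centimetres aside while the robot is not near it.
Once in a run the grip may slacken for a moment while it holds something.
It also fails if it takes over 208 s, if anything falls off the work surface, if the arm or the gripper's body presses on something with over 40 N, if the wrist force passes 120 N, or if a joint passes its speed limit or range.

## Robot

A 6-joint arm with a two-finger parallel gripper is mounted at the origin on the work surface. World frame = base frame: x ahead of the robot, y to its left, z up, the work surface at z = 0. Lengths are in m, angles in rad, forces in N, time in s.
With the tool pointing down it reaches from about 0.275 to 0.825 m from the base axis. Payload 4.9 kg.
Tool frame: the origin (TCP) lies midway between the tips of the shut fingers; the grasp point (between the pads) lies 19 mm behind it (grip_point_offset is the distance from the TCP to the grasp point, in m); z points along the fingers, x is the direction in which the jaws open and shut, and the axes are right-handed (so a half turn about z gives the same grasp; the last joint's range is limited). The gripper opens to 85 mm and grips with 20 to 120 N. Pads are 22 mm wide; open, the fingers measure 114 mm over their backs; the gripper's body (76 mm by 85 mm) begins 54 mm behind the grasp point. The pads swing forward as they close: fully open they stand 13 mm farther back than shut.
Start: joints at [1.167, 0.326, -0.193, 1.052, 0, 1.437], TCP at [0.147, 0.53, 0.231] pointing down, gripper open.
Joint ranges: [-2.65, 2.65], [-0.97, 1.79], [-1.3, 1.35], [-1.93, 2.1], [-1.47, 1.37], [-3.14, 3.14]. Speed limits (rad/s): [2.57, 2.57, 3.14, 3.14, 3.14, 3.14].

## Interface

Orientations are given as a rotation vector (axis times angle).
In Python, from cell import * gives the robot as it stands. Calls block until the motion is done:
- movep(position, orientation): joint-space move of the TCP to a pose.
- move_l(position, velocity=0.15, rot=None, until_force=None): straight line of the TCP; rot=None keeps the orientation; velocity is the mean speed in m/s. With until_force (N) it stops when the force on the tool has changed by that much, and returns True; else False.
- set_joints(angles): joint-space move.
- let_go() and grab(newtons=None): open the fingers fully, or close them until they stop; newtons is the grip in N (None keeps the last).
- sleep(seconds).
- ik(position, orientation): joint angles nearest the present ones, or None.
- get_state(): the state.
- grab_frame(name): name is "scene" or "top" or "wrist"; returns a dict with "img" (384x512x3 uint8, red, green, blue), "fx", "fy", "cx", "cy" (pixels), "cam_to_world" (4x4, takes a point from camera to world coordinates); the wrist camera has in their place "T_tool_cam" (4x4, takes a point from camera to tool coordinates, whose origin is the TCP and whose axes are the tool frame's). Camera axes: x right, y down, z forward; pixel columns grow to the right and rows downward; lengths in m; the calibration is good to about 2 mm. The wrist camera is an equidistant fisheye: a pixel r from the principal point sees the ray r / f radians off the axis. A picture is of the moment at which its call begins: read the wrist's pose just before it. There is no depth.
A pose or a line that the arm cannot do raises MotionError and nothing moves.
- sign_off(): hands the job in, once; it reports no verdict.
Trained networks look in the newest picture that a camera, given by its name, has taken for a name from the list of things; names that differ only in an ending like _2 or _b are one class to them, and where a whole thing is asked for, a point or a joint stands for the part that bears it (a point fixed in the world has none). Each returns a list of dicts, best first, with "score" (0 to 1); they miss things now and then, are a little off and sometimes report something else, mostly with a low value. They report only what shows in the picture. A call takes as long as a camera call. They do not tell look-alikes from the thing itself.
- spot_in(camera, name): "centre" ([column, row] in pixels, amid what is visible of it).
- silhouettes(camera, name): "mask" (384x512 bool, what is visible of it) and "centre" ([column, row] in pixels, amid what is visible of it).
- tip_of(camera, name): "centre" ([column, row] in pixels: a listed point, or the origin of a listed thing).
The state is a dict: "clock": time; "q": joint angles; "joint_velocities": joint speeds; "tau": joint torques, N m; "position": TCP position; "eef_rot": TCP orientation; "contact_force": force on the tool from outside, world axes, zero at the start; "wrist_torque": the same for the moment, N m; "finger_gap": opening from 0.0 (shut) to 1.0 (fully open).
Only numpy, scipy, OpenCV 4.12 (cv2) and the standard library are available. Lean on these libraries where they do the work, as an engineer would, in place of code of your own. Each camera call takes 0.05 s, during which the arm holds its last target. There are 200 camera calls.

## Working session

There is one attempt and no reset: what is moved stays moved. The work goes in short steps, each a Python script; the robot and the scene stay as the last script left them, time stands still between calls to the robot, and variables do not carry over. Pictures are saved under pics/ and viewed, about 12 in all and at most 16, crops included, and the job is handed in when it is done.

```bash
ls; mkdir -p pics
python3 - <<'E'
from cell import *
import cv2
s=get_state();print(s)
for n in("scene","top","wrist"):
    f=grab_frame(n);cv2.imwrite(f"pics/a_{n}.png",cv2.cvtColor(f["img"],cv2.COLOR_RGB2BGR))
    print(n,{k:(v.tolist() if hasattr(v,'tolist') else v) for k,v in f.items() if k!="img"})
    for o in("tray","ramp_foot","dock","tote","jar1","plug_grip","nozzle_top","beaker","tipbox","reagent"):
        print(o,[(round(d["score"],2),[round(float(c)) for c in d["centre"]]) for d in tip_of(n,o)])
E
python3 -c "
import cv2,numpy as np
a=cv2.imread('pics/a_scene.png');b=cv2.imread('pics/a_top.png')
cv2.imwrite('pics/ab.png',cv2.resize(np.vstack([a,b]),(800,1200))[:600]);cv2.imwrite('pics/b.png',cv2.resize(b,(800,600)))"
```

```text
pics
{'clock': 0.0, 'q': array([ 1.16680477e+00,  3.26933018e-01, -1.93591910e-01,  1.05199570e+00,
        6.61817694e-06,  1.43659648e+00]), 'joint_velocities': array([-1.87077833e-04, -2.00694928e-03, -1.18222440e-03,  7.56759632e-04,
        1.65868485e-03,  4.05598570e-05]), 'tau': array([ 5.64014390e-04, -4.43397188e+01,  2.62440956e+01,  1.52814301e-02,
        5.32633777e-07, -1.90273738e-05]), 'position': array([0.14634747, 0.52956702, 0.2305047 ]), 'eef_rot': array([ 2.49934218e+00,  1.90199263e+00, -2.35996193e-03]), 'contact_force': array([ 0.2320953 , -0.9540641 ,  0.51578096]), 'wrist_torque': array([-0.00296334, -0.01507493,  0.00943132]), 'finger_gap': 0.9986025717817398}
scene {'fx': 444.12580777563477, 'fy': 444.12580777563477, 'cx': 251.7479290789406, 'cy': 191.55644731096865, 'cam_to_world': [[0.4308475336209671, 0.4751398490465607, -0.7672108749364421, 1.553221127554787], [0.9020818225456728, -0.25019627764493474, 0.35163931532935283, -0.4589138196199117], [-0.024875453873386695, -0.8435899160733432, -0.5364114701364642, 0.8059554097783181], [0.0, 0.0, 0.0, 1.0]]
[... 1165 characters left out ...]
5, 220]), (0.44, [167, 243])]
nozzle_top [(0.57, [157, 179])]
beaker [(0.7, [232, 137])]
tipbox [(0.57, [394, 237])]
reagent [(0.58, [97, 190])]
wrist {'fx': 297.3186396354542, 'fy': 297.3186396354542, 'cx': 253.24714251414628, 'cy': 195.67600211562134, 'T_tool_cam': [[0.9999999700365659, 0.00022196039496662743, -0.00010324945095539443, 0.000672917394351269], [-0.00017770965344237116, 0.9482876153108936, 0.3174122982293796, -0.08168938313313552], [0.0001683631347108417, -0.31741227037019315, 0.9482876263414455, -0.14232792908378497], [0.0, 0.0, 0.0, 1.0]]}
tray []
ramp_foot []
dock []
tote []
jar1 [(0.86, [25, 338])]
plug_grip [(0.44, [116, 377])]
nozzle_top []
beaker []
tipbox []
reagent []
```

View pics/b.png

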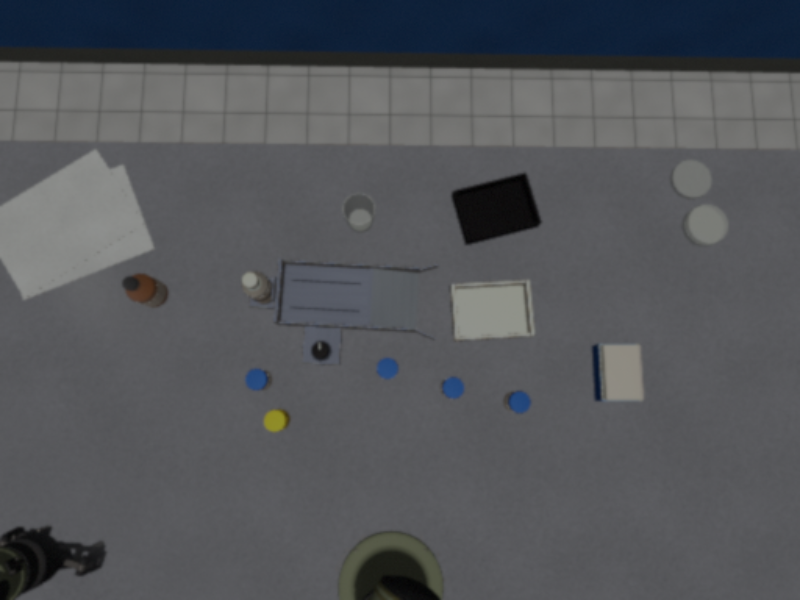

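View pics/ab.png

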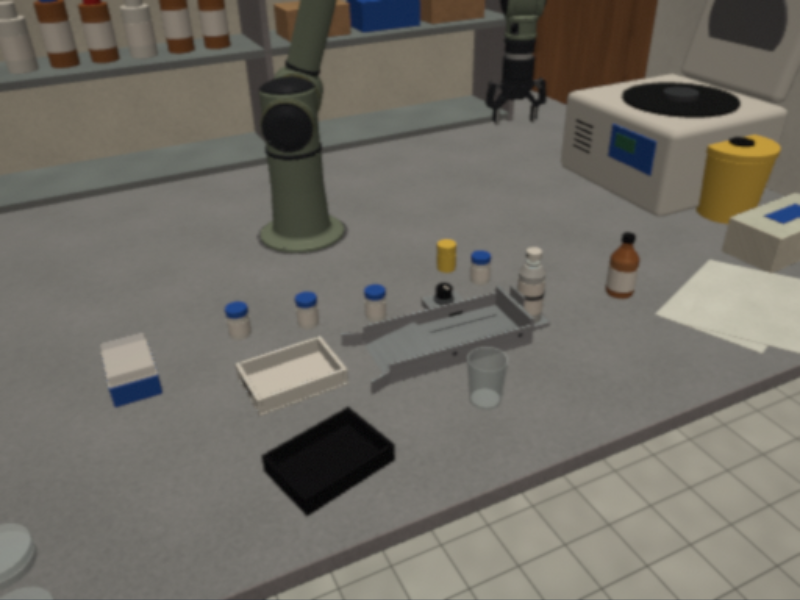

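Scene view (800 px scale): white tote at (292,372), black look-alike at (328,460), four blue-capped jars (237,318), (306,308), (375,301), (481,266) and a yellow decoy at (446,255). The top view shows the same: jars at (257,380), (388,368), (453,387), (519,402), plug at (320,350). Next I'll localise them.

```bash
cat > h.py <<'E'
from cell import *
import numpy as np, cv2
from scipy.spatial.transform import Rotation as Rn
from scipy.optimize import least_squares
def shot(n,save=None):
    f=grab_frame(n)
    if save: cv2.imwrite(f"pics/{save}.png",cv2.cvtColor(f["img"],cv2.COLOR_RGB2BGR))
    return f
def proj(f,P):
    T=np.linalg.inv(f["cam_to_world"]);p=np.atleast_2d(P)@T[:3,:3].T+T[:3,3]
    return np.c_[f["fx"]*p[:,0]/p[:,2]+f["cx"],f["fy"]*p[:,1]/p[:,2]+f["cy"]]
def unproj(f,uv,z):
    T=f["cam_to_world"];d=T[:3,:3]@np.array([(uv[0]-f["cx"])/f["fx"],(uv[1]-f["cy"])/f["fy"],1])
    return T[:3,3]+d*(z-T[2,3])/d[2]
def blobs(mask,lo,hi):
    n,l,st,c=cv2.connectedComponentsWithStats(mask.astype(np.uint8))
    return [(c[i],l==i,st[i,4]) for i in range(1,n) if lo<st[i,4]<hi]
def caps(f,lo=30,hi=400):  # blue caps in top picture -> jar xy (cap centre seen at about z=.06)
    h=cv2.cvtColor(f["img"],cv2.COLOR_RGB2HSV)
    m=(h[...,0]>105)&(h[...,0]<125)&(h[...,1]>130)&(h[...,2]>70)
    return [(unproj(f,c,.063)[:2],a) for c,_,a in blobs(m,lo,hi)]
def down(a):  # tool down, jaws along world angle a
    x=np.array([np.cos(a),np.sin(a),0]);z=np.array([0,0,-1.])
    return Rn.from_matrix(np.c_[x,np.cross(z,x),z]).as_rotvec()
E
cat > loc.py <<'E'
from h import *
ft=shot("top");fs=shot("scene")
K={"tray":(0,0,0),"ramp_foot":(-.1,0,0),"dock":(.1,0,.015),"plug_grip":(.1,.12,.042),"nozzle_top":(.232,0,.166)}
obs=[]
for n,f in(("top",ft),("scene",fs)):
    for k,p in K.items():
        d=tip_of(n,k)
        if d and d[0]["score"]>.3: obs.append((n,k,f,p,np.array(d[0]["centre"])))
def w(v,p): c,s=np.cos(v[2]),np.sin(v[2]); return np.array([v[0]+c*p[0]+s*p[1],v[1]+s*p[0]-c*p[1],p[2]])
# y towards robot with x to the left and z up: right-handed means y = z x x
def w(v,p): c,s=np.cos(v[2]),np.sin(v[2]); return np.array([v[0]+c*p[0]-s*p[1],v[1]+s*p[0]+c*p[1],p[2]])
fun=lambda v:np.concatenate([(proj(f,w(v,p))[0]-u) for _,_,f,p,u in obs])
r=least_squares(fun,[.4,.05,1.57],loss="soft_l1");print("tray",r.x)
for o,e in zip(obs,fun(r.x).reshape(-1,2)):print(o[0],o[1],e.round(1))
for k,p in K.items():print(k,w(r.x,p).round(4))
for n,f in(("top",ft),):
    print("caps",[(p.round(4),a) for p,a in caps(f)])
h=ft["img"].astype(int)
for d in silhouettes("top","tote"):
    m=d["mask"]
    print("tote",d["score"],m.sum(),h[m].mean(0).round())
    (c,s,a)=cv2.minAreaRect(np.argwhere(m)[:,::-1].astype(np.float32));b=cv2.boxPoints((c,s,a))
    B=np.array([unproj(ft,q,.036)[:2] for q in b]);print(B.round(3).tolist(),B.mean(0),[np.linalg.norm(B[i]-B[i-1]).round(3) for i in range(4)],[np.arctan2(*(B[i]-B[i-1])[::-1]).round(3) for i in range(4)])
E
python3 loc.py
```

```text
tray [0.59040167 0.04255442 1.52304034]
top tray [-1.7  2.5]
top ramp_foot [ 1.4 -0.5]
top dock [ 2.9 -1.4]
top plug_grip [0.9 2.3]
top nozzle_top [-0.1 -1. ]
scene tray [-4.8 -1.4]
scene ramp_foot [1.1 3.7]
scene dock [-0.1 -0.9]
scene plug_grip [ 0.5 -0.2]
scene nozzle_top [146.2 -43.1]
tray [0.5904 0.0426 0.    ]
ramp_foot [ 0.5856 -0.0573  0.    ]
dock [0.5952 0.1424 0.015 ]
plug_grip [0.4753 0.1482 0.042 ]
nozzle_top [0.6015 0.2743 0.166 ]
caps [(array([0.4395, 0.0095]), np.int32(127)), (array([0.4166, 0.2757]), np.int32(140)), (array([ 0.3997, -0.1259]), np.int32(132)), (array([ 0.3711, -0.2608]), np.int32(139))]
tote 0.7 1843 [135. 137. 130.]
[[0.619, -0.124], [0.63, -0.299], [0.508, -0.302], [0.498, -0.129]] [ 0.56371786 -0.2134786 ] [np.float64(0.122), np.float64(0.176), np.float64(0.122), np.float64(0.174)] [np.float64(0.042), np.float64(-1.51), np.float64(-3.12), np.float64(1.629)]
tote 0.68 1832 [16. 15. 16.]
[[0.827, -0.126], [0.877, -0.298], [0.75, -0.327], [0.702, -0.157]] [ 0.78886491 -0.22723527] [np.float64(0.129), np.float64(0.179), np.float64(0.13), np.float64(0.177)] [np.float64(0.246), np.float64(-1.288), np.float64(-2.915), np.float64(1.848)]
```

```bash
cat >> h.py <<'E'
def ori(p,a,lim=2.6):  # choose a or a+pi (mod 2pi) reachable with least |q6|
    best=None
    for k in(-1,0,1):
        q=ik(p,down(a+k*np.pi))
        if q is not None and (best is None or abs(q[5])<best[0]): best=(abs(q[5]),down(a+k*np.pi))
    if best is None: raise Exception("no ik %s %s"%(p,a))
    return best[1]
def say(*t):
    s=get_state();print(*t,"t=%.1f"%s["clock"],s["position"].round(3),"gap %.2f"%s["finger_gap"],"F",s["contact_force"].round(1))
def tote2w(T,x,y):
    c,s=np.cos(T[2]),np.sin(T[2]);return np.array([T[0]+c*x-s*y,T[1]+s*x+c*y])
def nearest(f,p,r=.07):
    c=[q for q,_ in caps(f) if np.linalg.norm(q-p)<r]
    return min(c,key=lambda q:np.linalg.norm(q-p)) if c else None
def jar(p,T,sx,sy,a,lift=.048):
    """pick jar at world xy p, put at tote (sx,sy), jaws at angle a in the tote frame"""
    d=tote2w(T,sx,sy);e=tote2w(T,sx,.14)
    o=ori([*d,.1],T[2]+a);
    movep([*p,.13],o); q=p
    move_l([*p,.030],.2);grab(45);say("grab")
    if get_state()["finger_gap"]<.3: say("EMPTY");return False
    move_l([*p,.030+lift],.2)
    move_l([*e,.030+lift],.25);move_l([*d,.030+lift],.2);say("over")
    move_l([*d,.0355],.1);say("down");let_go();move_l([*d,.15],.25)
    return True
E
cat > j.py <<'E'
from h import *
import sys
T=[.5637,-.2135,1.62]
f=shot("top");C=[c for c,a in caps(f)];print(np.round(C,3).tolist())
# 1st: the far jar
p=nearest(f,[.4166,.2757])
jar(p,T,.052,-.030,0)
f=shot("top","j1");shot("scene","j1s");print([(c.round(3).tolist(),int(a)) for c,a in caps(f)])
i=f["img"][90:270,100:400];cv2.imwrite("pics/j1c.png",cv2.cvtColor(cv2.resize(i,None,fx=2.6,fy=2.6),cv2.COLOR_RGB2BGR))
E
python3 j.py
```

```text
[[0.439, 0.009], [0.417, 0.276], [0.4, -0.126], [0.371, -0.261]]
grab t=4.9 [0.417 0.276 0.031] gap 0.51 F [-0.2 -0.7  6.1]
over t=8.2 [ 0.59  -0.16   0.078] gap 0.50 F [-0.4  0.2 -1.4]
down t=8.8 [ 0.59  -0.16   0.035] gap 0.50 F [-0.2 -0.9 -1. ]
[([0.45, -0.074], 37)]
```

View pics/j1c.png

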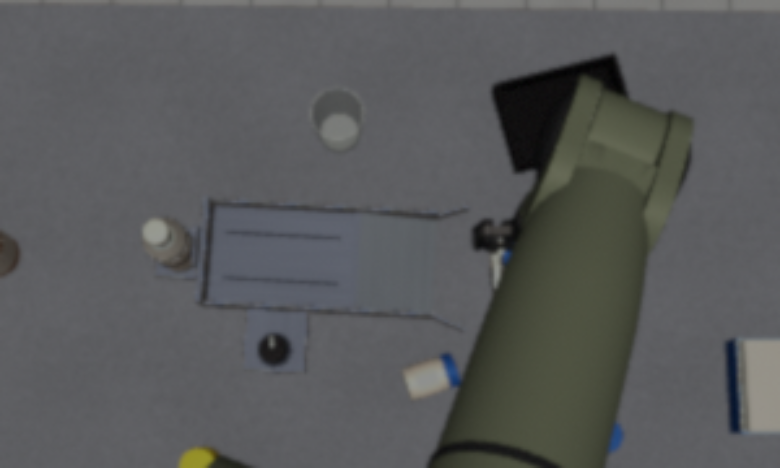

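Top crop: the first jar went to the tote. My low carry swept across the jar at (0.44, 0.01) and tipped it over. It now lies at crop (430,377) with its cap to the right. I'll re-stand it later and route carries clear of things from now on. Next: back off, check, and load the two easy jars.

```bash
cat > j2.py <<'E'
from h import *
T=[.5637,-.2135,1.62]
movep([.25,.35,.25],down(1.57))
f=shot("top","j2");shot("scene","j2s");print([(c.round(3).tolist(),int(a)) for c,a in caps(f)])
i=f["img"][90:270,200:420];cv2.imwrite("pics/j2c.png",cv2.cvtColor(cv2.resize(i,None,fx=3.2,fy=3.2,interpolation=cv2.INTER_CUBIC),cv2.COLOR_RGB2BGR))
say()
E
python3 j2.py
```

```text
[([0.589, -0.16], 117), ([0.451, -0.073], 36), ([0.391, -0.204], 37), ([0.371, -0.261], 138)]
t=12.3 [0.251 0.35  0.25 ] gap 1.00 F [ 0.2  0.1 -0.3]
```

View pics/j2c.png

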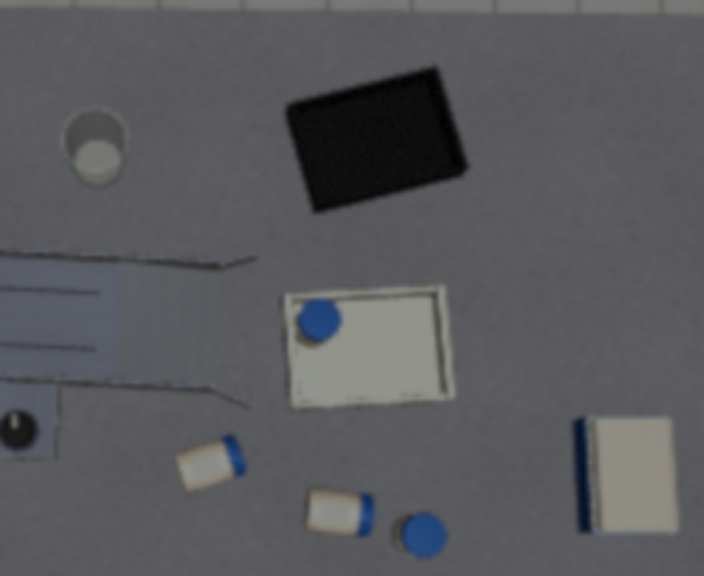

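Crop shows the first jar upright in the tote (320,320). Two jars lie on the bench, A at (210,463) and B at (340,512), both with caps to the right. Jar C stands at (422,535). I'll load C, then re-stand B with a tilted grasp.

```bash
cat >> h.py <<'E'
def lying(f,b_px,c_px,al=.55,phi=1.35,s=.037,dry=False):
    """stand up a lying jar whose base/cap ends are seen at the pixels"""
    b,c=unproj(f,b_px,.022),unproj(f,c_px,.022);u=(c-b);L=np.linalg.norm(u);u/=L
    G=b+u*s*L/.066;z=np.array([0,0,1.]);n=np.cross(u,z)
    d0=-z*np.cos(al)-u*np.sin(al);res=None
    for sg in(1,-1):
        x=sg*n;R0=np.c_[x,np.cross(d0,x),d0];R1=Rn.from_rotvec(n*phi).as_matrix()@R0
        r0,r1=[Rn.from_matrix(R).as_rotvec() for R in(R0,R1)];d1=R1[:,2];k=.014
        P=[(G+(k-.09)*d0,r0),(G+k*d0,r0),(G+z*.09+k*d0,r0),(G+z*.09+k*d1,r1),(G+z*.01+k*d1,r1)]
        Q=[ik(*p) for p in P]
        if all(q is not None for q in Q) and (res is None or abs(Q[3][5])+abs(Q[0][5])<res[0]): res=(abs(Q[3][5])+abs(Q[0][5]),P,d1)
    print("len",L.round(3),"G",G.round(3),"u",u.round(2),"ok" if res else "NO IK")
    if dry or not res: return bool(res)
    P,d1=res[1],res[2]
    movep(*P[0]);move_l(P[1][0],.12);grab(45);say("grab lying")
    move_l(P[2][0],.15);movep(*P[3]);say("turned")
    hit=move_l(P[4][0],.05,until_force=2);say("touch",hit);let_go()
    p=get_state()["position"];move_l(p-d1*.09+z*.02,.15)
    return True
E
cat > j3.py <<'E'
from h import *
T=[.5637,-.2135,1.62]
f=shot("top")
A=((257.5,236.6),(275,232.2));B=((296.9,249.4),(315.6,250.9))
for q in(A,B):lying(f,*q,dry=True)
p=nearest(f,[.371,-.261],.03);print(p)
if p is not None: jar(p,T,.052,.030,.87,.052)
lying(f,*B)
movep([.25,.35,.25],down(1.57))
f=shot("top","j3");print([(c.round(3).tolist(),int(a)) for c,a in caps(f)])
i=f["img"][90:270,200:420];cv2.imwrite("pics/j3c.png",cv2.cvtColor(cv2.resize(i,None,fx=3.2,fy=3.2,interpolation=cv2.INTER_CUBIC),cv2.COLOR_RGB2BGR))
say()
E
python3 j3.py
```

```text
len 0.06 G [ 0.445 -0.057  0.022] u [ 0.24 -0.97  0.  ] ok
len 0.062 G [ 0.392 -0.189  0.022] u [-0.08 -1.    0.  ] ok
[ 0.37115844 -0.26082382]
grab t=15.8 [ 0.372 -0.261  0.031] gap 0.50 F [-0.2  1.1  6.5]
over t=17.4 [ 0.53  -0.163  0.081] gap 0.51 F [ 0.1 -0.1 -2. ]
down t=18.0 [ 0.53  -0.163  0.035] gap 0.50 F [ 0.5 -1.1 -1.1]
len 0.062 G [ 0.392 -0.189  0.022] u [-0.08 -1.    0.  ] ok
grab lying t=22.2 [ 0.393 -0.182  0.011] gap 0.50 F [-0.3 -1.8  6.1]
turned t=24.1 [ 0.391 -0.199  0.102] gap 0.50 F [ 1.5 -0.3 -1.2]
touch True t=25.3 [ 0.391 -0.199  0.034] gap 0.50 F [0.9 2.1 4.7]
[([0.589, -0.16], 116), ([0.53, -0.163], 117), ([0.496, 0.002], 38), ([0.396, -0.18], 134)]
t=28.6 [0.25  0.349 0.249] gap 1.00 F [ 0.1 -0.6  0. ]
```

View pics/j3c.png

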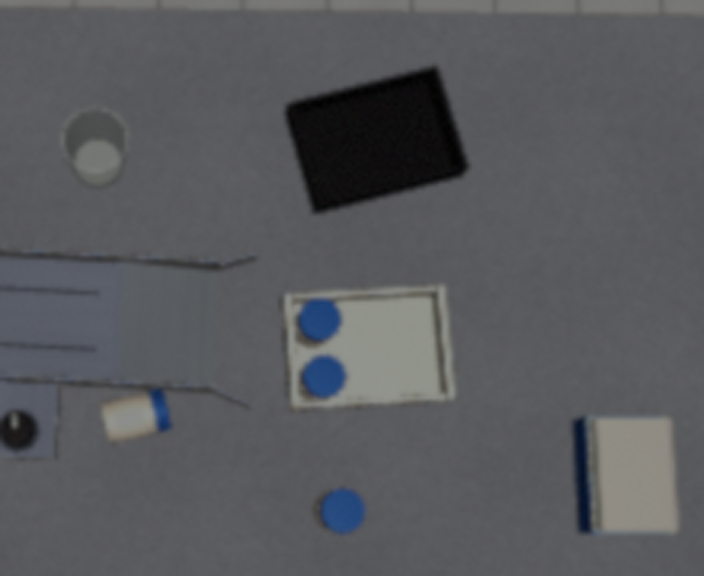

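Crop shows two jars upright in the tote, and B standing again at (342,510). Jar A, knocked aside, now lies against the outside of the rail at (136,415). I'll load B, then pick A by its ends, set it in the open and stand it up.

```bash
cat > j4.py <<'E'
from h import *
T=[.5637,-.2135,1.62]
f=shot("top")
jar(nearest(f,[.396,-.18],.04),T,.005,-.030,-.87,.088)
cap=[p for p,_ in caps(shot("top"))];print(np.round(cap,3).tolist())
b,c=unproj(f,(232.5,221.3),.022),unproj(f,(253.1,217.5),.022)
m=(b+c)/2;u=c-b;print("m",m.round(3),"len",np.linalg.norm(u).round(3));a=np.arctan2(u[1],u[0])
o=ori([*m[:2],.05],a)
movep([*m[:2],.12],o);move_l([*m[:2],.006],.12,until_force=8);grab(40);say("ends")
move_l([*m[:2],.08],.12);move_l([.385,-.09,.08],.15);move_l([.385,-.09,.007],.08,until_force=3);say("set");let_go();move_l([.385,-.09,.12],.15)
movep([.25,.35,.25],down(1.57))
f=shot("top","j4");print([(c.round(3).tolist(),int(a)) for c,a in caps(f)])
i=f["img"][90:270,200:420];cv2.imwrite("pics/j4c.png",cv2.cvtColor(cv2.resize(i,None,fx=3.2,fy=3.2,interpolation=cv2.INTER_CUBIC),cv2.COLOR_RGB2BGR))
say()
E
python3 j4.py
```

```text
grab t=31.8 [ 0.396 -0.181  0.031] gap 0.50 F [-1.1  0.1  7.2]
over t=33.7 [ 0.592 -0.206  0.117] gap 0.51 F [-0.8 -0.2 -1.7]
down t=34.6 [ 0.594 -0.207  0.036] gap 0.50 F [ 0.2  0.1 -1. ]
[[0.591, -0.178], [0.53, -0.163], [0.496, 0.002]]
m [0.493 0.025 0.022] len 0.07
ends t=38.2 [0.494 0.025 0.007] gap 0.77 F [-0.3  1.5  6.3]
set t=41.1 [ 0.384 -0.089  0.007] gap 0.77 F [-0.1  0.3  6.5]
[([0.591, -0.183], 244), ([0.53, -0.163], 117), ([0.388, -0.113], 37)]
t=44.1 [0.25  0.349 0.25 ] gap 1.00 F [0.3 0.2 0.5]
```

View pics/j4c.png

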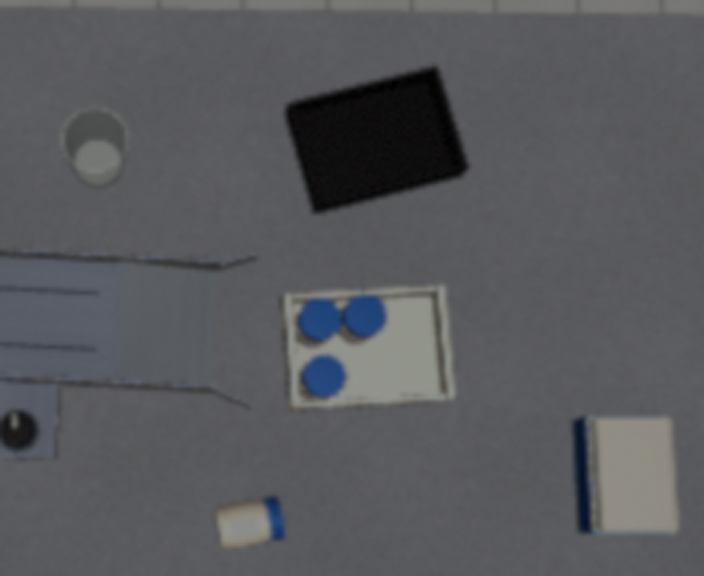

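Crop: three jars upright in the tote, A lying free with its base at (220,527) and cap at (282,518). Stand it up, load it, check the plug from the wrist.

```bash
cat > j5.py <<'E'
from h import *
T=[.5637,-.2135,1.62]
f=shot("top")
lying(f,(268.75,254.7),(288.1,251.9))
movep([.25,.2,.22],down(1.57))
f=shot("top");C=caps(f);print([(c.round(3).tolist(),int(a)) for c,a in C])
p=nearest(f,[.387,-.08],.06);print(p,[a for c,a in C if c is p or np.allclose(c,p)])
if p is not None and max(a for c,a in C if np.allclose(c,p))>90:
    jar(p,T,.005,.030,.87,.088)
    movep([.4,.15,.2],down(1.57))
    f=shot("top");print([(c.round(3).tolist(),int(a)) for c,a in caps(f,30,900)])
    fs=shot("scene","j5s");w=shot("wrist")
    say();print(tip_of("wrist","plug_grip")[:2])
    I=np.hstack([cv2.resize(fs["img"][150:270,120:300],(600,400)),]);J=np.hstack([f["img"][90:270,200:340],w["img"][:360:2,::2]])
    J=cv2.resize(J,(600,int(600*J.shape[0]/J.shape[1])))
    cv2.imwrite("pics/j5c.png",cv2.cvtColor(np.vstack([I,J])[:600+200],cv2.COLOR_RGB2BGR))
    cv2.imwrite("pics/j5c.png",cv2.resize(cv2.imread("pics/j5c.png"),None,fx=.85,fy=.85)[:600])
E
python3 j5.py
```

```text
len 0.065 G [ 0.383 -0.097  0.022] u [ 0.14 -0.99  0.  ] ok
grab lying t=47.5 [ 0.382 -0.09   0.011] gap 0.50 F [-0.2 -1.9  5.7]
turned t=49.3 [ 0.384 -0.107  0.102] gap 0.50 F [-0.5 -0.8 -1.6]
touch True t=50.5 [ 0.384 -0.107  0.035] gap 0.50 F [-0.1  3.1  5.3]
[([0.591, -0.183], 245), ([0.53, -0.163], 117), ([0.381, -0.088], 134)]
[ 0.38089427 -0.08781525] [np.int32(134)]
grab t=55.8 [ 0.382 -0.088  0.031] gap 0.50 F [-1.2  0.9  9.2]
over t=57.8 [ 0.532 -0.209  0.118] gap 0.50 F [-1.1  0.4 -1.4]
down t=58.8 [ 0.533 -0.21   0.035] gap 0.51 F [-0.2 -0.3 -1.4]
[([0.591, -0.183], 245), ([0.531, -0.186], 244)]
t=61.5 [0.4   0.149 0.2  ] gap 1.00 F [-0.2 -0.   0.1]
[{'centre': [254.4, 241.1], 'score': 0.88}]
```

View pics/j5c.png

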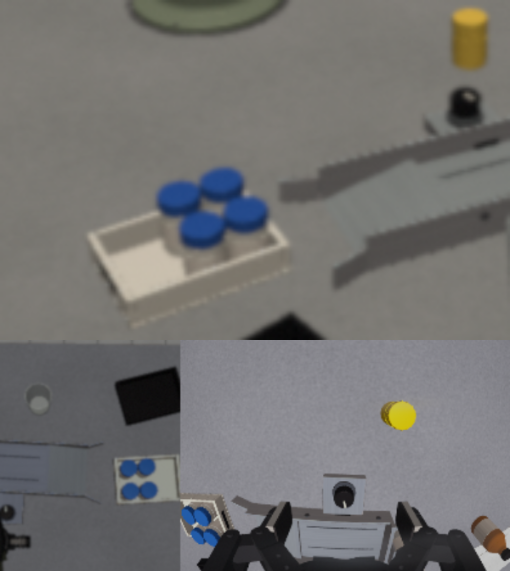

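Composite: all four jars upright inside the tote. The wrist view shows the plug between the rails and the yellow decoy. Now the plug.

```bash
cat >> h.py <<'E'
def wray(f,st,uv):  # wrist pixel -> (origin, direction) in world
    v=np.array([(uv[0]-f["cx"])/f["fx"],(uv[1]-f["cy"])/f["fy"]]);r=np.linalg.norm(v)
    d=np.r_[v/r*np.sin(r),np.cos(r)] if r>1e-9 else np.array([0,0,1.])
    T=np.eye(4);T[:3,:3]=Rn.from_rotvec(st["eef_rot"]).as_matrix();T[:3,3]=st["position"];T=T@f["T_tool_cam"]
    return T[:3,3],T[:3,:3]@d
def wz(f,st,uv,z): o,d=wray(f,st,uv);return o+d*(z-o[2])/d[2]
E
cat > p1.py <<'E'
from h import *
st=get_state();w=shot("wrist")
for k,z in(("plug_grip",.042),("dock",.015),("tray",0),("ramp_foot",0),("nozzle_top",.166)):
    d=tip_of("wrist",k)
    if d: print(k,d[0]["score"],wz(w,st,d[0]["centre"],z).round(4))
d=tip_of("wrist","plug_grip");P=wz(w,st,d[0]["centre"],.042)[:2]
for z in(.033,):
  for a in np.arange(-3,3.1,.5):
    q=ik([*P,z],down(a));print(a.round(1),None if q is None else q.round(2))
E
python3 p1.py
```

```text
plug_grip 0.91 [0.4767 0.151  0.042 ]
dock 0.98 [0.6031 0.1409 0.015 ]
tray 0.95 [0.5963 0.0492 0.    ]
ramp_foot 0.68 [ 0.5879 -0.0539  0.    ]
nozzle_top 0.58 [ 0.4271 -0.0342  0.166 ]
-3.0 [ 0.16  0.47 -0.57  0.53  0.   -1.55]
-2.5 [ 0.16  0.47 -0.57  0.53  0.   -2.05]
-2.0 [ 0.16  0.47 -0.57  0.53  0.   -2.55]
-1.5 [ 0.16  0.47 -0.57  0.53 -0.   -3.05]
-1.0 [ 0.16  0.47 -0.57  0.53 -0.    2.73]
-0.5 [ 0.16  0.47 -0.57  0.53 -0.    2.23]
0.0 [ 0.16  0.47 -0.57  0.53  0.    1.73]
0.5 [ 0.16  0.47 -0.57  0.53 -0.    1.23]
1.0 [ 0.16  0.47 -0.57  0.53 -0.    0.73]
1.5 [ 0.16  0.47 -0.57  0.53 -0.    0.23]
2.0 [ 0.16  0.47 -0.57  0.53  0.   -0.27]
2.5 [ 0.16  0.47 -0.57  0.53  0.   -0.77]
3.0 [ 0.16  0.47 -0.57  0.53  0.   -1.27]
```

```bash
cat > p2.py <<'E'
from h import *
P=np.array([.4765,.1500]);a0=1.735+2.7;z0=.035
movep([*P,.13],down(a0));print(get_state()["q"].round(2))
move_l([*P,z0],.1,until_force=10);say("down");grab(60);say("grip")
t0=get_state()["wrist_torque"][2];ang=0
while ang<5.4:
    st=.35 if ang<2.6 else .2
    ang+=st
    set_joints(ik([*P,z0-.0007*min(ang,4.2)],down(a0-ang)))
    s=get_state();tz=s["wrist_torque"][2]-t0
    print("%.2f tz %.3f gap %.2f t %.1f q6 %.2f"%(ang,tz,s["finger_gap"],s["clock"],s["q"][5]),s["contact_force"].round(0))
    if abs(tz)>.3: break
E
python3 p2.py
```

```text
[ 0.16  0.33 -0.47  0.77 -0.   -2.71]
down t=65.4 [0.477 0.15  0.035] gap 1.00 F [-0.4 -0.2  0.3]
grip t=65.9 [0.477 0.15  0.036] gap 0.38 F [-1.8 -1.3  7.3]
0.35 tz -0.060 gap 0.38 t 66.4 q6 -2.36 [-2. -2.  7.]
0.70 tz -0.087 gap 0.37 t 66.8 q6 -2.01 [-2. -1.  6.]
1.05 tz -0.087 gap 0.38 t 67.2 q6 -1.66 [-2. -1.  7.]
1.40 tz -0.031 gap 0.38 t 67.6 q6 -1.31 [-2. -1.  5.]
1.75 tz -0.094 gap 0.37 t 68.1 q6 -0.96 [-1. -1.  6.]
2.10 tz -0.047 gap 0.37 t 68.5 q6 -0.61 [-1. -3.  5.]
2.45 tz -0.098 gap 0.37 t 68.9 q6 -0.26 [-1. -2.  5.]
2.80 tz -0.093 gap 0.37 t 69.3 q6 0.09 [-0. -2.  6.]
3.00 tz -0.086 gap 0.38 t 69.7 q6 0.29 [-1. -2.  6.]
3.20 tz 0.723 gap 0.37 t 70.0 q6 0.49 [ 4. -5.  1.]
```

```bash
cat > p3.py <<'E'
from h import *
P=np.array([.4765,.1500]);s=get_state();print(s["wrist_torque"].round(3))
a=1.735-s["q"][5]
let_go();print(get_state()["wrist_torque"].round(3));move_l([*P,.07],.15)
a0=a+1.0
set_joints(ik([*P,.07],down(a0)));move_l([*P,.032],.1,until_force=10);grab(60);print("grip",get_state()["wrist_torque"].round(3))
for i in range(1,7):
    set_joints(ik([*P,.032],down(a0-.1*i)));s=get_state()
    print(i,s["wrist_torque"].round(3),"gap %.2f t %.1f"%(s["finger_gap"],s["clock"]))
    if abs(s["wrist_torque"][2])>.8: break
let_go();move_l([*P,.13],.15)
movep([.40,.15,.2],down(1.57));w=shot("wrist","p3")
print(tip_of("wrist","plug_grip")[:1])
cv2.imwrite("pics/p3c.png",cv2.cvtColor(cv2.resize(w["img"][205:345,130:380],None,fx=3,fy=3),cv2.COLOR_RGB2BGR))
E
python3 p3.py
```

```text
[-1.177 -0.969  0.745]
[-0.022  0.021 -0.031]
grip [-0.344  0.185  0.038]
1 [ 0.177 -0.653  0.48 ] gap 0.37 t 73.2
2 [ 0.675 -1.574 -0.045] gap 0.38 t 73.5
3 [ 0.861 -2.311 -0.06 ] gap 0.37 t 73.7
4 [ 0.583 -2.807  1.148] gap 0.37 t 74.0
[{'centre': [252.1, 243.7], 'score': 0.71}]
```

View pics/p3c.png

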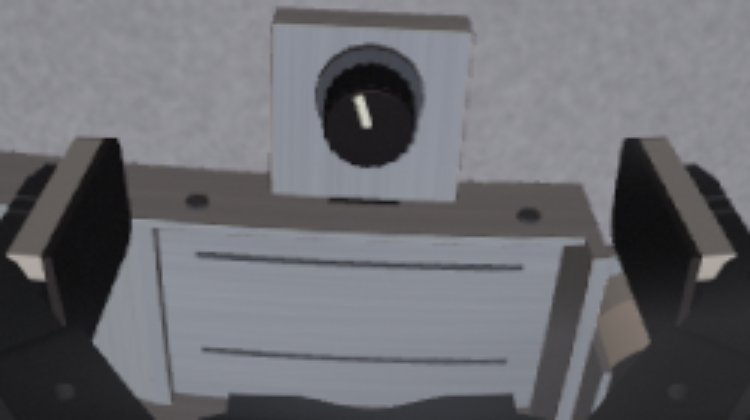

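Torque spikes at once on a second grasp, so the plug is at its stop; the mark has turned about half a turn. Now an orthorectified wrist view to align tote and rails.

```bash
cat >> h.py <<'E'
def ortho(f,st,z,x0=.48,x1=.70,y0=-.33,y1=.25,s=1000):
    """bird's-eye picture of plane z: column = (y1-y)*s, row=(x1-x)*s"""
    xs=x1-(np.arange(int((x1-x0)*s))+.5)/s;ys=y1-(np.arange(int((y1-y0)*s))+.5)/s
    Y,X=np.meshgrid(ys,xs);T=np.eye(4);T[:3,:3]=Rn.from_rotvec(st["eef_rot"]).as_matrix();T[:3,3]=st["position"]
    T=np.linalg.inv(T@f["T_tool_cam"]);p=np.stack([X,Y,0*X+z],-1)@T[:3,:3].T+T[:3,3]
    r=np.hypot(p[...,0],p[...,1]);th=np.arctan2(r,p[...,2]);k=th/np.maximum(r,1e-9)
    return cv2.remap(f["img"],(f["fx"]*k*p[...,0]+f["cx"]).astype(np.float32),(f["fy"]*k*p[...,1]+f["cy"]).astype(np.float32),cv2.INTER_LINEAR)[...,::-1]
E
cat > o.py <<'E'
from h import *
movep([.57,-.10,.34],down(1.57));sleep(.2)
st=get_state();w=shot("wrist","o_raw");say()
def grid(i):
    i=np.ascontiguousarray(i)
    for c in range(0,580,50):cv2.line(i,(c,0),(c,4),(0,0,255),1)
    for r in range(0,220,20):cv2.line(i,(0,r),(4,r),(0,0,255),1)
    return i
cv2.imwrite("pics/o.png",cv2.resize(np.vstack([grid(ortho(w,st,.036)),grid(ortho(w,st,.045))]),(790,598),interpolation=cv2.INTER_CUBIC))
E
python3 o.py
```

```text
t=77.4 [ 0.57  -0.099  0.34 ] gap 1.00 F [-0.5  1.   0.2]
```

View pics/o.png

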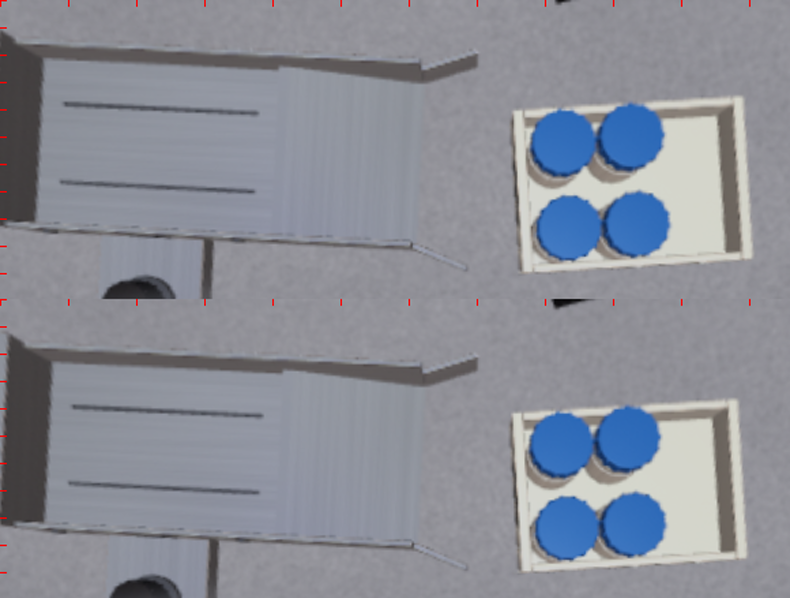

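Ortho views give tote centre (0.564, -0.214), yaw 1.634, and rail centre line through (0.5856, -0.0565), yaw 1.525. Rail spacing measures 132 mm centre to centre, as it should. Now pinch the rear wall, square up and slide to the ramp foot.

```bash
cat > t1.py <<'E'
from h import *
T=[.5644,-.2142,1.634];Y=1.525;F=np.array([.5856,-.0573]);ux=np.array([np.cos(Y),np.sin(Y)])
W=tote2w(T,-.081,0);zc=.013
o=ori([*W,zc],T[2]);m=Rn.from_rotvec(o).as_matrix()[:2,0];a=np.arctan2(m[1],m[0])
movep([*W,.14],o);print(get_state()["q"].round(2))
print("hit",move_l([*W,zc],.1,until_force=8));say("at");grab(80);say("pinch")
if get_state()["finger_gap"]<.25:
    xc=-(.100+.085)-.07          # centre, tray x + .1 = distance from foot
    pt=lambda tx:F+ux*(tx+.1)
    o2=down(a+Y-T[2])
    move_l([*pt(-.2565-.081),zc],.03,rot=o2);say("square")
    move_l([*pt(-.188-.081),zc],.05);say("fwd")
    let_go();move_l([*pt(-.188-.081),.14],.15)
movep([.57,-.10,.34],down(1.57));sleep(.2)
st=get_state();w=shot("wrist");say()
cv2.imwrite("pics/t1.png",cv2.resize(np.vstack([ortho(w,st,.036),ortho(w,st,.045)]),(790,598),interpolation=cv2.INTER_CUBIC))
E
python3 t1.py
```

```text
[-0.59  0.56 -0.06  0.95  0.   -0.66]
hit False
at t=79.9 [ 0.57  -0.295  0.014] gap 1.00 F [ 0.1  0.3 -0.7]
pinch t=80.6 [ 0.57  -0.296  0.013] gap 0.07 F [-0.3 -1.3  2.2]
square t=80.9 [ 0.574 -0.294  0.013] gap 0.07 F [-2.6  0.2  5.5]
fwd t=82.5 [ 0.579 -0.228  0.013] gap 0.08 F [-0.5 -4.8  2.3]
t=85.4 [ 0.57  -0.101  0.338] gap 1.00 F [-0.   0.6 -0.5]
```

View pics/t1.png

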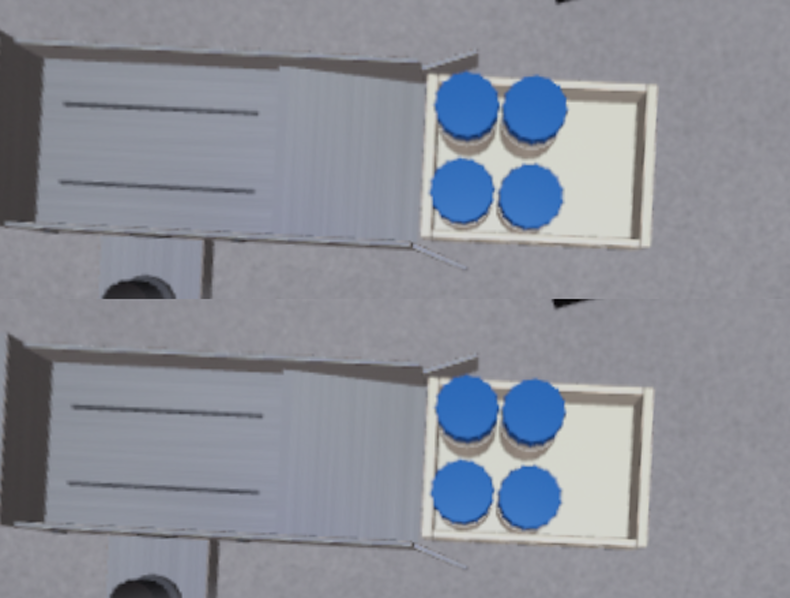

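Tote is squared: within 1 mm of the centre line and 0.01 rad of the rails, with its front at the ramp foot. Now push from behind with shut fingers.

```bash
cat > t2.py <<'E'
from h import *
Y=1.525;F=np.array([.5856,-.0573]);ux=np.array([np.cos(Y),np.sin(Y)])
pt=lambda tx:F+ux*(tx+.1)
grab(40)
S=[*pt(-.310),.012];o=ori(S,Y+np.pi/2)
movep([*S[:2],.12],o);move_l(S,.15);say("behind")
ok=True
for tx,z in((-.25,.012),(-.18,.012),(-.115,.013),(-.08,.024),(-.04,.033),(-.012,.038),(.001,.040)):
    h=move_l([*pt(tx),z],.06,until_force=30);say(tx,"HIT" if h else "")
    if h: ok=False;break
print(ok)
if ok:
    move_l([*pt(-.03),.045],.1);move_l([*pt(-.03),.16],.15)
    movep([.56,.10,.34],down(1.57));sleep(.2)
    st=get_state();w=shot("wrist");fs=shot("scene","t2s");say()
    A=np.vstack([ortho(w,st,.051,y0=-.1,y1=.30),ortho(w,st,.045,y0=-.1,y1=.30)]);B=cv2.resize(fs["img"][140:260,220:380,::-1],(440,440))
    cv2.imwrite("pics/t2.png",cv2.resize(np.hstack([A,B]),(798,418)))
E
python3 t2.py
```

```text
behind t=88.3 [ 0.577 -0.267  0.013] gap 0.00 F [-0.1 -1.   0.9]
-0.25  t=89.4 [ 0.579 -0.208  0.012] gap -0.00 F [-0.3 -4.6  0.1]
-0.18  t=90.7 [ 0.582 -0.137  0.012] gap -0.00 F [-0.1 -3.2 -0.7]
-0.115  t=92.0 [ 0.585 -0.074  0.013] gap 0.00 F [-0.1 -7.   0.3]
-0.08  t=92.7 [ 0.588 -0.04   0.026] gap 0.00 F [ -0.9 -11.6   7.5]
-0.04  t=93.6 [0.588 0.003 0.033] gap 0.00 F [-1.1  0.5 -0.4]
-0.012  t=94.2 [0.59  0.032 0.038] gap 0.00 F [ 0.5 -0.8 -0. ]
0.001  t=94.5 [0.59  0.044 0.04 ] gap 0.00 F [0.5 0.5 0.1]
True
t=97.5 [0.56 0.1  0.34] gap -0.00 F [-0.1 -0.7 -0.1]Traceback (most recent call last):
  File "t2.py", line 17, in <module>
    cv2.imwrite("pics/t2.png",cv2.resize(np.hstack([A,B]),(798,418)))
                                         ~~~~~~~~~^^^^^^^
    return _nx.concatenate(arrs, 1, dtype=dtype, casting=casting)
           ~~~~~~~~~~~~~~~^^^^^^^^^^^^^^^^^^^^^^^^^^^^^^^^^^^^^^^
ValueError: all the input array dimensions except for the concatenation axis must match exactly, but along dimension 0, the array at index 0 has size 438 and the array at index 1 has size 440
```

```bash
cat > v.py <<'E'
from h import *
import sys
st=get_state();w=shot("wrist");fs=shot("scene")
A=np.vstack([ortho(w,st,.051,y0=-.1,y1=.30),ortho(w,st,.045,y0=-.1,y1=.30)]);B=cv2.resize(fs["img"][140:260,220:380,::-1],(A.shape[0],)*2)
cv2.imwrite(f"pics/{sys.argv[1]}.png",cv2.resize(np.hstack([A,B]),(798,418)))
E
python3 v.py t2
```

```text
(no output)
```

View pics/t2.png

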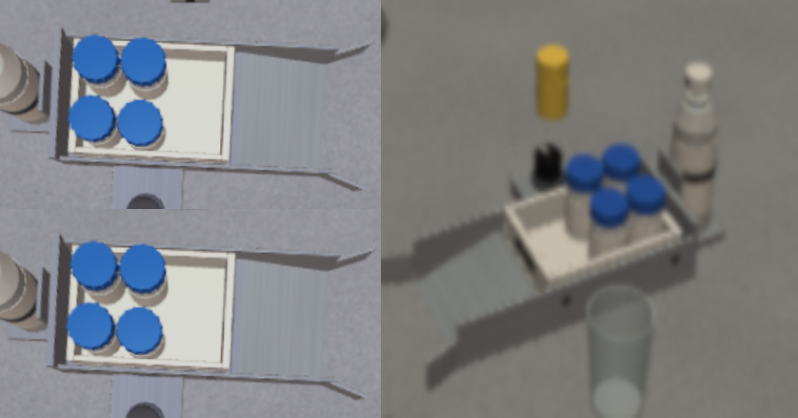

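The tote is in the well, all four jars upright. To tell whether the rear edge truly dropped, I'll touch the rear rim: 51 mm if docked, 60 mm if still on the lip.

```bash
cat > t3.py <<'E'
from h import *
Y=1.525;F=np.array([.5856,-.0573]);ux=np.array([np.cos(Y),np.sin(Y)]);uy=np.array([-ux[1],ux[0]])
pt=lambda tx,ty=0:F+ux*(tx+.1)+uy*ty
o=ori([*pt(.016),.1],Y+np.pi/2)
movep([*pt(.016),.12],o)
for ty in(-.03,.03):
    move_l([*pt(.016,ty),.075],.15);h=move_l([*pt(.016,ty),.04],.03,until_force=4);say("rim",ty,h);move_l([*pt(.016,ty),.075],.1)
# front wall rim, beside the jars' gap
move_l([*pt(.016),.14],.2);move_l([*pt(-.04),.14],.2)
movep([*pt(-.06),.14],down(Y+np.pi/2) if ik([*pt(-.06),.14],down(Y+np.pi/2)) is not None else o)
sleep(.2);st=get_state();w=shot("wrist","t3");say();print(st["q"].round(2),Rn.from_rotvec(st["eef_rot"]).as_matrix()[:,1].round(2))
cv2.imwrite("pics/t3c.png",cv2.cvtColor(cv2.resize(w["img"],(720,540)),cv2.COLOR_RGB2BGR))
E
python3 t3.py
```

```text
rim -0.03 True t=100.4 [0.621 0.057 0.051] gap -0.00 F [-0.9  0.8  4.7]
rim 0.03 True t=102.1 [0.561 0.06  0.051] gap -0.00 F [-0.7 -0.8  6. ]
t=103.9 [ 0.587 -0.016  0.14 ] gap 0.00 F [-0.4 -0.5 -0.7]
[-0.15  0.47 -0.22  0.88  0.   -1.68] [0.04 1.   0.  ]
```

View pics/t3c.png

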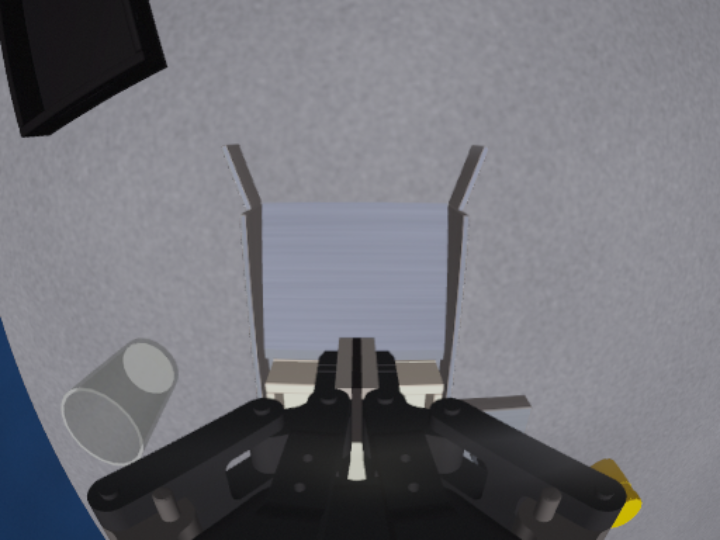

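Rim is at 51 mm on both sides: docked. Now the nozzle.

```bash
cat > n.py <<'E'
from h import *
N=np.array([.6010,.2744])
move_l([.587,-.016,.25],.25)
o=ori([*N,.2],1.525+np.pi/2)
movep([*N,.25],o);move_l([*N,.180],.15)
print("hit",move_l([*N,.168],.04,until_force=2))
h=move_l([*N,.155],.02,until_force=12);say("press",h);sleep(.3);say("hold")
move_l([*N,.21],.08);sleep(.3);say("up")
movep([.25,.35,.25],down(1.57))
f=shot("top");print([(c.round(3).tolist(),int(a)) for c,a in caps(f,30,900)])
fs=shot("scene");A=cv2.resize(f["img"][90:280,60:420],(720,380));B=cv2.resize(fs["img"][100:280,120:420],(720,432))
cv2.imwrite("pics/n.png",cv2.resize(np.vstack([A,B])[...,::-1],(520,586)))
E
python3 n.py
```

```text
hit False
press True t=107.2 [0.601 0.275 0.16 ] gap -0.00 F [-1.2 -0.4  5.3]
hold t=107.5 [0.601 0.275 0.16 ] gap -0.00 F [-0.9 -0.2  6. ]
up t=108.6 [0.601 0.274 0.21 ] gap -0.00 F [-0.2  0.8  0. ]
[([0.629, 0.17], 249), ([0.572, 0.197], 125), ([0.567, 0.15], 123)]
```

View pics/n.png

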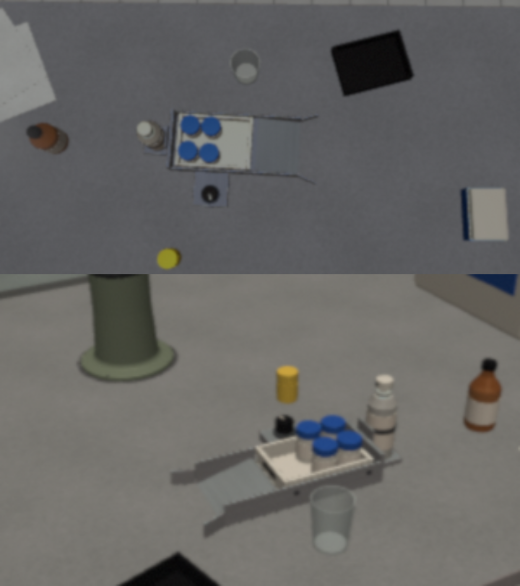

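```bash
python3 -c "
from cell import *
sign_off();print(get_state()['clock'])"
```

```text
the job is handed in; nothing more can be done
the job is handed in; nothing more can be done
```

The job is done and handed in, at about 110 s on the clock: all four jars are upright in the docked tote, the drain is shut, and the nozzle was pressed last.

- **Jars:** My first carry was too low and knocked two jars over on the bench. I stood both up again with a tilted grasp. One had also been moved against the tray rail, so I first lifted it clear by its ends. The final pictures show all four upright in the tote.
- **Drain plug:** It turned about 3.1 rad clockwise, then torque jumped to 0.7 N m. A second grasp met strong resistance at once, so it is at its stop.
- **Tote:** I pinched the rear wall to square it up and slide it to the ramp foot, then pushed it up the ramp from behind. One bird's-eye measurement of the docked tote's length came out about 5 mm too long, so I checked by touch. The rear rim was 51 mm above the bench on both sides, which means it dropped behind the lip. I did not touch the front rim; in the pictures the tote looks flat.
- **Nozzle:** It went down 6 mm, to a tip height of 0.160 m, and held 5 to 6 N there. It was then released. I saw no force after release, but I did not measure that the cap came back up.
- **Bystanders:** The beaker, amber bottle, tip box, black tote and yellow jar look unmoved in the last pictures.

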